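# Index the slide carousel and read the blue cassette's code

### The arm

A 6-joint arm with a two-finger parallel gripper is mounted at the origin on the work surface. World frame = base frame: x ahead of the robot, y to its left, z up, the work surface at z = 0. Lengths are in m, angles in rad, forces in N, time in s.
With the tool pointing down it reaches from about 0.375 to 0.9 m from the base axis. Payload 3.1 kg.
Tool frame: the origin (TCP) lies at the very end of the fingers, on their centre line; the grasp point (between the pads) lies 19 mm behind it; x points along the fingers, z is the direction in which the jaws open and shut, and the axes are right-handed (so a half turn about x gives the same grasp; the last joint's range is limited). The gripper opens to 85 mm and grips with 20 to 120 N. Pads are 22 mm wide; open, the fingers measure 114 mm over their backs; the gripper's body (76 mm by 85 mm) begins 54 mm behind the grasp point. The pads swing forward as they close: fully open they stand 13 mm farther back than shut.
Start: joints at [-1.31, 0.527, 1.433, -0, 1.181, -0.178], TCP at [0.266, -0.566, 0.231] pointing down, gripper open.
Joint ranges: [-3.08, 3.08], [-0.75, 2.2], [0.22, 2.44], [-1.43, 4.57], [0, 2.65], [-2.85, 2.85]. Speed limits (rad/s): [2.79, 2.79, 3.14, 3.14, 3.14, 3.14].

### API

Orientations are given as a unit quaternion [x, y, z, w].
In Python, from station import manip, viewer, job gives the robot as it stands.
- The arm moves only by the tool move_arm, never from a script. Its argument "deltas" is one flat list of numbers, 7 for each row, row after row: the finger opening in mm, from 0 to 85.4, then the shift along the tool's x, y, z in mm, then the turn, a rotation vector about the tool's x, y, z in degrees. In form: [jaw, tx, ty, tz, rx, ry, rz, jaw, tx, ty, tz, rx, ry, rz, ...]. A call has 1 to 10 rows; each row shifts and turns the commanded pose from where the row before left it, along the tool's axes as they then stand; what a row does not reach is not made up. A row lasts 1/10 s, in which the tool goes at most 50 mm and 8.59 degrees, less where a joint would pass 70% of its speed; a pose out of reach is approached as far as the arm can. A call is refused whole if a number of a shift passes 50 or a number of a turn 8.59, either way. A call with a gripper value outside its range is refused whole. The fingers move at their own pace and stop on an object; "force" is the grip in N (left out, the last holds). Time passes only in rows, so rows that do not move let the fingers close. It gives the time, the measured TCP pose, the force and the opening at its end, in the units of the state.
- manip.sense(): the state, without advancing time (a new reading comes with each control period).
- viewer.snapshot(name): name is "side" or "top" or "wrist"; returns a dict with "image" (420x560x3 uint8, red, green, blue), "depth" (420x560 float32, m along the optical axis (not along the pixel's ray), 0 where there is no reading), "fovy" (degrees; the focal length in pixels is half the picture's height over the tangent of half this angle, whatever the lens; pixels are square), "cx", "cy" (the principal point, pixels), "R" (3x3) and "t" (3): a world point X has camera coordinates R X + t. Camera axes: x right, y down, z forward; pixel columns grow to the right and rows downward; lengths in m; the calibration is good to about 2 mm. A picture is of the moment at which its call begins.
- job.sign_off(): hands the job in, once; it reports no verdict.
The state is a dict: "t": time; "q": joint angles; "qd": joint speeds; "tau": joint torques, N m; "tcp_pos": TCP position; "tool_rot": TCP orientation; "force": force on the tool from outside, world axes, zero at the start; "ft_torque": the same for the moment, N m; "finger_gap": opening from 0.0 (shut) to 1.0 (fully open).
Only numpy, scipy, OpenCV 4.12 (cv2) and the standard library are available. Lean on these libraries where they do the work, as an engineer would, in place of code of your own. Each camera call takes 0.05 s, during which the arm holds its last target.

### The job

Turn the slide carousel (grip bar on top) until the blue cassette has clicked home at the yellow arrow of the base, and let go of the bar. Then pick up the code reader and hold it steady for two seconds with its red window square to the middle of the label on the blue cassette, about 6 cm away and without touching the carousel. Finally set the reader back upright in the middle of its orange-edged pad without dropping it, leaving the carousel as indexed and the other things on the table where they are.

Things in the scene. Friction and masses are not known exactly. Their poses are not given: they have to be found in the camera images.
- carousel: fixed white round base of the slide carousel, 236 mm across, 24 mm high; origin on the wheel's vertical axis at table height; its -x axis points out along a low tongue (ends 155 mm from the axis, 20 mm high) with a yellow arrow: this is the reading place. The wheel turns on top of it (disc 236 mm across, top 62 mm above the table)
- wheel (a joint): angle of the carousel wheel, rad, growing anticlockwise seen from above; 0 when the blue cassette is at the arrow. Six sprung detents, 1.047 rad apart (at 0, +-1.047, +-2.094 ...); let go anywhere, the wheel clicks into the nearest one. It needs about 0.15 N m to turn; it can be turned either way
- bar (a point): middle of the black grip bar on top of the wheel, on the axis, 174 mm above the table; the bar is 76 mm long along this frame's x axis, 16 mm wide, 32 mm high (158 to 190 mm above the table), free below its ends; its blue end (-x) points to the blue cassette. It turns with the wheel
- label (a point): middle of the label (white, black bars, 36 x 30 mm) on the outward face of the blue cassette, 111 mm from the axis, 110 mm above the table; turns with the wheel, -x points straight out of the label. Six upright cassettes, one blue, five grey, stand 60 degrees apart, each 32 radial x 46 wide x 80 mm, 78 to 110 mm from the axis, 62 to 142 mm above the table
- gate (a point): fixed point above the yellow arrow where the middle of the blue cassette's label lies when it is indexed there; same axes as carousel
- reader: hand-held code reader, 0.22 kg, loose, standing upright on its pad; origin under the middle of its foot, x towards its red window, z up. Foot 70 (x) x 56 (y) x 12 mm; narrow stem 36 x 28 mm; on top a white head from x = -45 to +55 mm, 38 mm wide (y), from 72 to 108 mm above the foot's underside: grip the head across its width from above, near x = 0
- reader_nose (a point): middle of the reader's red window, the front of the head: 55 mm ahead of the reader's origin in x and 90 mm above it; same axes as reader; it reads straight along +x
- pad: fixed flat parking pad with orange edge, 130 (x) x 110 (y) x 4 mm; origin under its centre, so the reader's foot rests 4 mm above it
- oil_bottle: bystander: small blue bottle with white cap, 32 mm across, 75 mm high, origin under its middle
- objective: bystander: brass microscope objective standing on end, 34 mm across, 58 mm high, origin under its middle
- slide_box: bystander: green slide box, 102 x 87 x 35 mm, origin under its middle
- wipes_box: bystander: cardboard box of wipes with a blue band, 115 x 115 x 70 mm, origin under its middle
- driver: bystander: screwdriver lying on the table along its x, handle to -x
- mouse: bystander: black computer mouse, 95 (x) x 58 x 34 mm, origin under it
There are look-alikes about, which are no part of the job. Of the things like the reader, leave any that is pink, purple or turquoise; of the rest the smaller one is meant.

How it is judged:
On the way, in this order (a step that is already met when the one before it is completed fails the run):
1. the blue cassette stands in its detent at the arrow, at rest, and the fingers have let go of the carousel (distance between label and gate below 0.008 m and velocity of joint wheel between -0.05 and 0.05 rad/s and contact force between the fingers and carousel below 0.3 N), for 0.2 s.
2. the held reader is aimed at rest for 1.5 s at the indexed blue cassette's label: 35 to 90 mm away, label's middle within 15 mm of its axis each way, square within 0.25 rad (distance between label and gate below 0.008 m and contact force between the fingers and reader above 0.5 N and x of label in the frame of reader_nose between 0.035 and 0.09 m and y of label in the frame of reader_nose between -0.015 and 0.015 m and z of label in the frame of reader_nose between -0.015 and 0.015 m and angle between the x axis of reader and the x axis of label, either way round below 0.25 rad and linear speed of reader below 0.03 m/s and angular speed of reader below 0.2 rad/s), for 1.5 s.
3. the reader is back down on its pad (foot less than 5 mm above it) while still in the fingers: set down, not dropped (x of reader in the frame of pad between -0.03 and 0.03 m and y of reader in the frame of pad between -0.03 and 0.03 m and z of reader in the frame of pad between 0.001 and 0.009 m and angle between reader's own z axis and vertical below 0.09 rad and contact force between the fingers and reader above 0.5 N), for 0.04 s.
At the end, for the whole second after the job is handed in: The blue cassette's label is within 8 mm of the reading point with the wheel at rest in its detent; the reader stands upright (within 0.09 rad) and at rest on its pad, its origin within 30 mm of the pad's centre along each pad axis (distance between label and gate below 0.008 m and velocity of joint wheel between -0.05 and 0.05 rad/s and x of reader in the frame of pad between -0.03 and 0.03 m and y of reader in the frame of pad between -0.03 and 0.03 m and z of reader in the frame of pad between 0.001 and 0.009 m and angle between reader's own z axis and vertical below 0.09 rad and linear speed of reader below 0.02 m/s); the robot touches nothing.
It fails at once if a bystander is shifted by more than 25 mm (distance of any of oil_bottle, objective, slide_box, wipes_box, driver, mouse from where it was at the start of the episode above 0.025 m).
It fails at once if the reader bumps the carousel (over 1 N) (contact force between reader and carousel above 1 N).
It also fails if it takes over 72 s, if anything falls off the work surface, if the arm or the gripper's body presses on something with over 40 N, if the wrist force passes 120 N, or if a joint passes its speed limit or range.

## Working session

There is one attempt and no reset: what is moved stays moved. The work goes in short steps, Python scripts to look and compute and a tool call to move; the robot and the scene stay as the last step left them, time stands still between calls to the robot, and variables do not carry over. Pictures are saved under pics/ and viewed, and the job is handed in when it is done.

Besides the shell and the picture viewer there is one more tool, called after "Request:" by a JSON object that holds its "fn" and its "kwargs", one argument or row to a line. move_arm: Moves the arm, as the interface text tells. Its arguments: {"type":"object","properties":{"deltas":{"type":"array"},"force":{"type":"number"}},"required":["deltas"]}

```bash
ls; mkdir -p pics
cat > h.py <<'E'
import numpy as np, cv2
from station import manip, viewer, job
def snap(n,f):
    s=viewer.snapshot(n); cv2.imwrite('pics/'+f+'.png',cv2.cvtColor(s['image'],cv2.COLOR_RGB2BGR))
    np.savez('pics/'+f+'.npz',**s); return s
def load(f): 
    d=np.load('pics/'+f+'.npz'); return {k:d[k] for k in d.files}
def foc(s): return s['image'].shape[0]/2/np.tan(np.radians(float(s['fovy']))/2)
def ray(s,u,v):
    f=foc(s); d=np.array([(u-s['cx'])/f,(v-s['cy'])/f,1.0]); R=s['R']; return -R.T@s['t'], R.T@d
def plane(s,u,v,z):
    o,d=ray(s,u,v); return o+d*(z-o[2])/d[2]
def dep(s,u,v):
    o,d=ray(s,u,v); return o+d*s['depth'][int(round(v)),int(round(u))]
def cloud(s):
    f=foc(s); h,w=s['depth'].shape; u,v=np.meshgrid(np.arange(w),np.arange(h)); z=s['depth']
    P=np.stack([(u-s['cx'])/f*z,(v-s['cy'])/f*z,z],-1); return (P-s['t'])@s['R']
def proj(s,X):
    c=s['R']@np.array(X)+s['t']; f=foc(s); return f*c[0]/c[2]+s['cx'],f*c[1]/c[2]+s['cy']
E
python3 - <<'E'
from h import *
for n in ['side','top','wrist']:
    s=snap(n,n+'0'); print(n,s['fovy'],s['cx'],s['cy'],-s['R'].T@s['t'],s['R'][2])
print(manip.sense())
E
```

```text
pics
side 45.34816007145009 286.0554645587229 209.51429115965158 [ 0.44742654 -1.03416725  1.16285399] [ 0.04576571  0.71133378 -0.70136278]
top 53.696222175204646 281.4754229055271 210.74890777444534 [ 0.4022084  -0.01331997  1.3489865 ] [ 0.08615591  0.00731564 -0.99625481]
wrist 68.41902293442563 280.4278302508354 202.04079546961884 [ 0.32881261 -0.53516603  0.37263559] [-0.24669745 -0.11487488 -0.96225991]
{'t': 0.15, 'q': array([-1.31048698e+00,  5.28220524e-01,  1.43358998e+00,  5.22069541e-05,
        1.18138639e+00, -1.78505053e-01]), 'qd': array([ 0.00029863, -0.00156476, -0.00558226, -0.00201884, -0.00028491,
       -0.00048255]), 'tau': array([ 8.30773915e-04, -4.42744339e+01, -1.78275830e+01, -1.47301826e-04,
        5.57942432e-03, -1.07228317e-05]), 'tcp_pos': array([ 0.26544006, -0.56524767,  0.23058387]), 'tool_rot': array([ 0.37959047,  0.59724046, -0.37879671,  0.59642934]), 'force': array([-0.35099758,  0.3327945 ,  1.27328127]), 'ft_torque': array([ 0.0119354 , -0.02009683,  0.04868158]), 'finger_gap': 1.003290221716877}
```

View pics/top0.png

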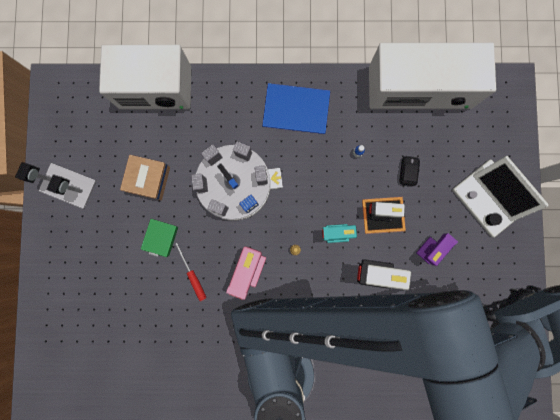

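View pics/side0.png

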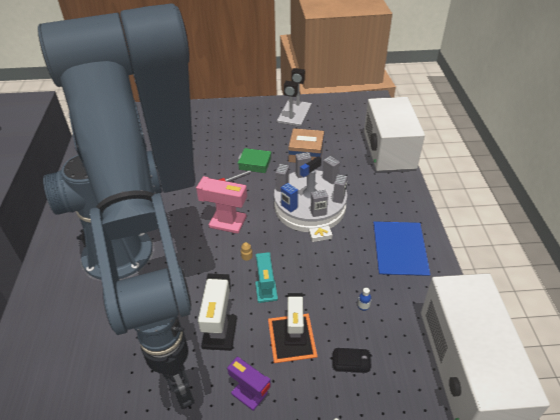

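Run:
```python
from h import *
s=load('top0'); 
print(s['R'])
for n,(u,v) in dict(carousel=(233,182),arrow=(276,178),reader=(388,210),pad=(385,215),big=(388,277),mouse=(410,171),bottle=(359,152),teal=(340,233),obj=(295,250),pink=(245,272)).items(): print(n,dep(s,u,v).round(3))
a=cv2.imread('pics/top0.png')
c=np.vstack([np.hstack([cv2.resize(a[130:230,180:300],(480,400),interpolation=2),]),])
d=cv2.resize(a[180:300,310:470],(533,400),interpolation=2)[:,:]
cv2.imwrite('pics/crop_a.png',c);cv2.imwrite('pics/crop_b.png',d)
b=cv2.imread('pics/side0.png')
cv2.imwrite('pics/crop_c.png',cv2.resize(b[140:250,260:360],(545,600),interpolation=2))
cv2.imwrite('pics/crop_d.png',cv2.resize(b[250:400,190:340],(600,600),interpolation=2))
```

```text
[[ 0.00183952 -0.9999725  -0.00718386]
 [-0.99627997 -0.0012137  -0.086167  ]
 [ 0.08615591  0.00731564 -0.99625481]]
carousel [0.584 0.132 0.191]
arrow [0.623 0.014 0.021]
reader [ 0.512 -0.322  0.113]
pad [ 0.498 -0.316  0.101]
big [ 0.317 -0.308  0.156]
mouse [ 0.644 -0.414  0.036]
bottle [ 0.702 -0.25   0.051]
teal [ 0.443 -0.179  0.109]
obj [ 0.392 -0.046  0.053]
pink [0.33  0.099 0.156]
```

View pics/crop_a.png

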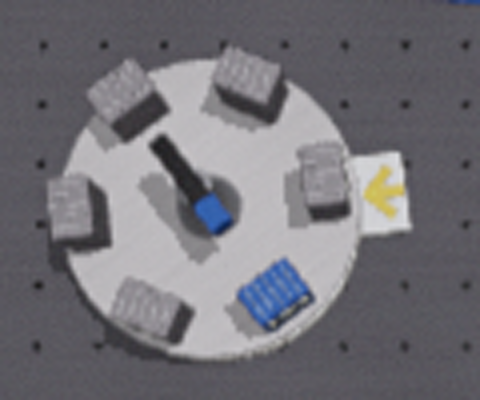

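View pics/crop_b.png

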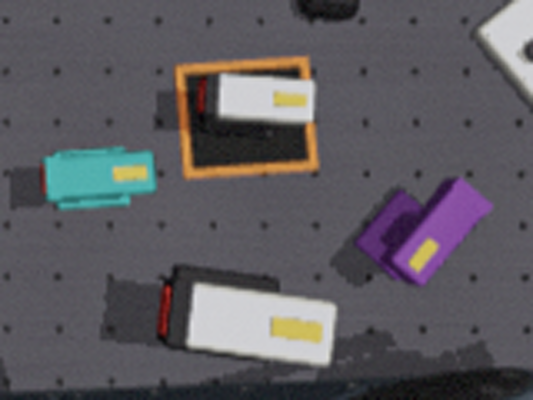

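View pics/crop_c.png

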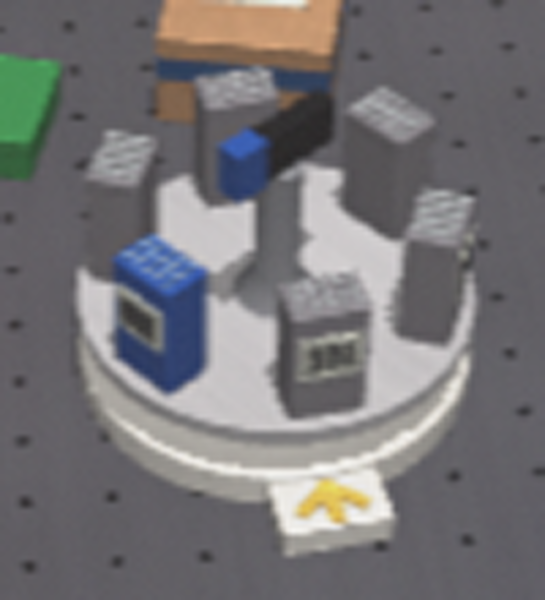

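View pics/crop_d.png

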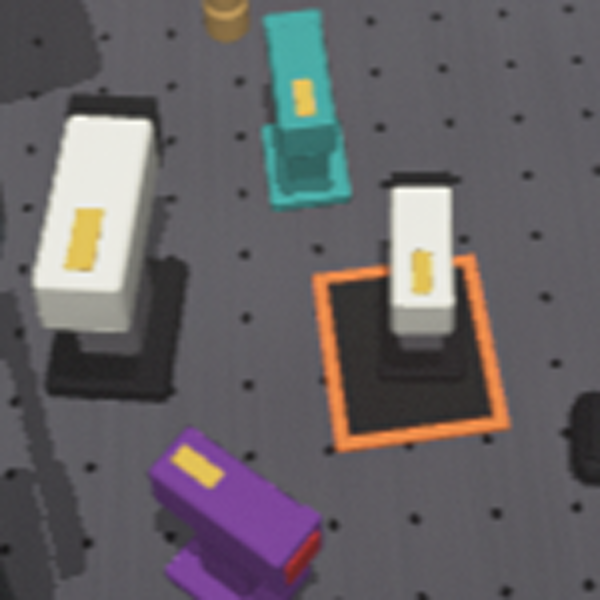

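The top view shows two white readers: a smaller one on the orange pad at (388,210) and a larger one at (388,277). The pink (245,272), teal (340,233) and purple (438,248) ones are excluded. The enlarged crops confirm that the smaller white one, on the orange pad, is the one meant. The blue cassette is at (249,203), about one detent clockwise of the arrow at (276,178).

```bash
cat > meas.py <<'E'
from h import *
def mrect(P):
    r=cv2.minAreaRect((P[:,:2]*1000).astype(np.float32)); return r
def reg(P,I,m,name):
    q=P[m]
    if len(q)<8: print(name,'few',len(q)); return
    r=mrect(q); print(name,len(q),'c',np.round(r[0],1),'sz',np.round(r[1],1),'ang',round(r[2],1),'med z',np.median(q[:,2]).round(4),'mean',q[:,:2].mean(0).round(4))
def run(f):
    s=load(f); P=cloud(s); I=s['image'].astype(int); hsv=cv2.cvtColor(s['image'],cv2.COLOR_RGB2HSV)
    x,y,z=P[...,0],P[...,1],P[...,2]
    ok=s['depth']>0
    H,S,V=[hsv[...,i].astype(int) for i in range(3)]
    near=ok&(np.hypot(x-.585,y-.13)<.17)
    # disc: 
    m=near&(abs(z-.062)<.006); q=P[m][:,:2]
    hull=cv2.convexHull((q*1000).astype(np.float32)); print(f,'disc enclosing',cv2.minEnclosingCircle(hull), cv2.fitEllipse(hull))
    blue=(H>100)&(H<125)&(S>110)&(V>60)
    reg(P,I,near&blue&(abs(z-.142)<.008),'bluecass top')
    reg(P,I,near&(z>.18)&(z<.2),'bar')
    reg(P,I,near&(z>.18)&(z<.2)&blue,'barblue')
    reg(P,I,near&(abs(z-.142)<.008)&(np.hypot(x-.585,y-.13)>.06),'allcass')
    reg(P,I,ok&(abs(z-.02)<.008)&(V>150)&(S<60)&(np.hypot(x-.62,y-.01)<.06),'tongue')
    yel=(H>18)&(H<35)&(S>110)
    reg(P,I,ok&yel&(np.hypot(x-.62,y-.01)<.06),'arrow')
    rd=ok&(np.hypot(x-.505,y+.318)<.12)
    reg(P,I,rd&(z>.104)&(z<.122),'readerhead')
    orange=(H>5)&(H<18)&(S>150)&(z<.02)
    mm=(orange&rd); 
    reg(P,I,mm,'pad')
E
python3 - <<'E'
from meas import *
run('top0');run('side0')
E
```

```text
top0 disc enclosing ((606.8422241210938, 152.41702270507812), 118.26586151123047) ((606.2581176757812, 151.62889099121094), (233.79034423828125, 233.91355895996094), 2.8668699264526367)
bluecass top 140 c [558.1 115.9] sz [99.8 43.3] ang 37.9 med z 0.1418 mean [0.5309 0.0941]
bar 156 c [604.9 150.7] sz [78.5 16.3] ang 38.0 med z 0.1904 mean [0.604  0.1498]
barblue 50 c [583.1 133.6] sz [22.9 16.3] ang 38.2 med z 0.1906 mean [0.5827 0.1335]
allcass 967 c [607.  151.8] sz [208.1 219.9] ang 6.9 med z 0.1422 mean [0.6087 0.154 ]
tongue 176 c [613.8  17.6] sz [85.6 45.2] ang 0.4 med z 0.0205 mean [0.622  0.0188]
arrow 41 c [625.3  14. ] sz [25.1 28.5] ang 57.0 med z 0.0221 mean [0.6244 0.0176]
readerhead 476 c [ 501.9 -286.5] sz [ 76.7 178.5] ang 23.5 med z 0.1116 mean [ 0.5082 -0.3076]
pad 313 c [ 505.7 -333.8] sz [108.  129.6] ang 3.6 med z 0.0043 mean [ 0.5014 -0.3242]
side0 disc enclosing ((607.6724243164062, 151.1000518798828), 121.7646484375) ((603.9508056640625, 150.41612243652344), (233.63021850585938, 239.84141540527344), 0.2565058171749115)
bluecass top 99 c [528.6  89.2] sz [31.5 48.2] ang 35.1 med z 0.142 mean [0.5298 0.0856]
bar 137 c [599.2 149.3] sz [81.4 23.9] ang 41.3 med z 0.1895 mean [0.6006 0.146 ]
barblue 50 c [578.9 131.5] sz [29.  21.9] ang 45.7 med z 0.1888 mean [0.5803 0.1296]
allcass 721 c [603.9 152.3] sz [213.4 220.4] ang 71.9 med z 0.1421 mean [0.6052 0.1457]
tongue 337 c [616.8  27.6] sz [94.  70.1] ang 6.4 med z 0.0218 mean [0.6174 0.031 ]
arrow 47 c [619.2  15.4] sz [30.1 28.1] ang 48.2 med z 0.0224 mean [0.6204 0.0175]
readerhead 609 c [ 498.1 -287. ] sz [ 76.7 177.7] ang 24.3 med z 0.1124 mean [ 0.5057 -0.3134]
pad 459 c [ 501.9 -333.6] sz [110.6 133.7] ang 3.7 med z 0.0044 mean [ 0.5006 -0.3477]
```

```bash
cat > plan.py <<'E'
from h import *
from scipy.spatial.transform import Rotation as Ro
def cur():
    m=manip.sense(); return m,np.array(m['tcp_pos']),Ro.from_quat(m['tool_rot'])
def go(tp,jaw,flip=None):
    """delta from current pose to tool-down pose with tcp tp, jaw axis yaw (deg)"""
    m,p,R=cur()
    for k in (0,180):
        a=np.radians(jaw+k); zx=np.array([np.cos(a),np.sin(a),0]); xx=np.array([0,0,-1.]); yy=np.cross(zx,xx)
        T=Ro.from_matrix(np.stack([xx,yy,zx],1))
        print('jaw',jaw+k,'shift tool mm',(R.inv().apply(np.array(tp)-p)*1000).round(1),'rotvec deg',np.degrees((R.inv()*T).as_rotvec()).round(2))
E
python3 - <<'E'
from plan import *
m,p,R=cur(); print(R.as_matrix().round(3),m['q'].round(3))
go([.605,.151,.25],128); 
s=load('top0'); 
for f in ('top0','side0'):
    s=load(f);P=cloud(s);x,y,z=[P[...,i] for i in range(3)]
    I=s['image']; V=I.max(2)
    hm=(abs(z-.112)<.007)&(abs(x-.505)<.07)&(abs(y+.318)<.1)&(s['depth']>0)
    hm=hm&~((y>-.26)&(x<.48))
    q=P[hm]; r=cv2.minAreaRect((q[:,:2]*1000).astype(np.float32)); print(f,len(q),r, q[:,2].mean())
    mm=hm.astype(np.uint8)*255; cv2.imwrite('pics/hm_%s.png'%f,cv2.resize(mm,(560,420)))
    # nearby tongue side edges
E
```

```text
[[-0.     0.905  0.425]
 [ 0.002  0.425 -0.905]
 [-1.     0.    -0.002]] [-1.31   0.528  1.434  0.     1.181 -0.179]
jaw 128 shift tool mm [ -18.4  611.7 -504.2] rotvec deg [ 1.6714e+02 -4.0000e-02  1.3000e-01]
jaw 308 shift tool mm [ -18.4  611.7 -504.2] rotvec deg [-12.86  -0.09  -0.03]
top0 416 ((515.7691040039062, -320.6606140136719), (100.31700134277344, 39.01881790161133), 85.12006378173828) 0.11223630309418525
side0 535 ((513.556640625, -320.7066345214844), (101.46263885498047, 37.27705383300781), 85.63178253173828) 0.11248876439459439
```

Request:
{"fn": "move_arm", "kwargs": {
  "deltas": [85, -1, 30, -25, 0, 0, 0, 85, -1, 30, -25, 0, 0, 0, 85, -1, 30, -25, 0, 0, 0, 85, -1, 30, -25, 0, 0, 0, 85, -1, 30, -25, 0, 0, 0, 85, -1, 30, -25, 0, 0, 0, 85, -1, 30, -25, 0, 0, 0, 85, -1, 30, -25, 0, 0, 0, 85, -1, 30, -25, 0, 0, 0, 85, -1, 30, -25, 0, 0, 0],
  "force": 40
}}

```text
t: 1.15
tcp_pos: [0.4312, -0.2104, 0.2413]
tool_rot: [0.379, 0.597, -0.379, 0.597]
force: [0.6, 0.2, 1.4]
finger_gap: 0.995
```

Request:
{"fn": "move_arm", "kwargs": {
  "deltas": [85, -1, 30, -25, 0, 0, 0, 85, -1, 30, -25, 0, 0, 0, 85, -1, 30, -25, 0, 0, 0, 85, -1, 30, -25, 0, 0, 0, 85, -1, 30, -25, 0, 0, 0, 85, -1, 30, -25, -4, 0, 0, 85, -1, 30, -25, -4, 0, 0, 85, 0, 30, -25, -4, 0, 0, 85, 0, 0, 0, 0, 0, 0, 85, 0, 0, 0, 0, 0, 0]
}}

```text
t: 2.15
tcp_pos: [0.5552, 0.0748, 0.2479]
tool_rot: [0.314, 0.634, -0.314, 0.633]
force: [-0.2, -0.2, -0.6]
finger_gap: 0.998
```

Run:
```python
from plan import *
go([.605,.151,.25],128)
s=snap('wrist','w1')
P=cloud(s);x,y,z=[P[...,i] for i in range(3)]
m=(z>.18)&(z<.2)&(np.hypot(x-.605,y-.15)<.06)&(s['depth']>0)
q=P[m];print(len(q)); 
if len(q)>10: print(cv2.minAreaRect((q[:,:2]*1000).astype(np.float32)),np.median(q[:,2]))
m=manip.sense();print(m['q'])
```

```text
jaw 128 shift tool mm [ -2.2  85.7 -30.6] rotvec deg [1.7924e+02 1.0000e-01 3.0000e-02]
jaw 308 shift tool mm [ -2.2  85.7 -30.6] rotvec deg [-0.76 -0.02  0.06]
3757
((604.3759155273438, 152.5072021484375), (79.01351928710938, 17.007526397705078), 38.29556655883789) 0.18951219414494266
[-6.69387710e-02  4.20777774e-01  1.57775511e+00 -6.73626726e-04
  1.14424632e+00  8.55708014e-01]
```

View pics/w1.png

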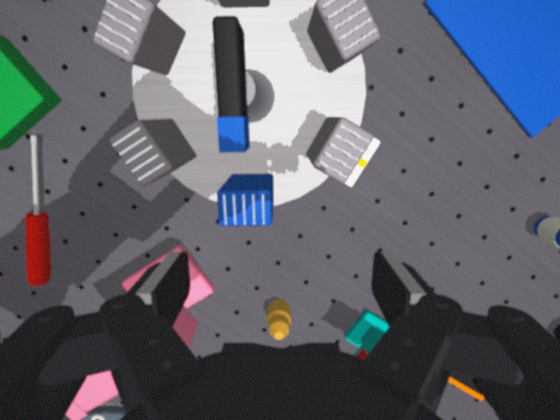

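Request:
{"fn": "move_arm", "kwargs": {
  "deltas": [85, 0, 29, -10, 0, 0, 0, 85, 0, 29, -10, 0, 0, 0, 85, 0, 28, -11, 0, 0, 0, 85, 0, 0, 0, 0, 0, 0, 85, 20, 0, 0, 0, 0, 0, 85, 20, 0, 0, 0, 0, 0, 85, 0, 0, 0, 0, 0, 0]
}}

```text
t: 2.9
tcp_pos: [0.6027, 0.1485, 0.2054]
tool_rot: [0.314, 0.635, -0.317, 0.631]
force: [-0.7, -0.1, -0.9]
finger_gap: 0.992
```

Run:
```python
from plan import *
go([.605,.1515,.159],128.2)
print(manip.sense()['force'])
```

```text
jaw 128.2 shift tool mm [46.4  3.9 -0.8] rotvec deg [178.81   0.6    0.34]
jaw 308.2 shift tool mm [46.4  3.9 -0.8] rotvec deg [-1.19 -0.22  0.38]
[-0.6713659  -0.05370119 -0.85844905]
```

Request:
{"fn": "move_arm", "kwargs": {
  "deltas": [85, 16, 2, 0, -1, 0, 0, 85, 15, 2, 0, 0, 0, 0, 85, 15, 0, 0, 0, 0, 0, 85, 0, 0, 0, 0, 0, 0, 0, 0, 0, 0, 0, 0, 0, 0, 0, 0, 0, 0, 0, 0, 0, 0, 0, 0, 0, 0, 0, 0, 0, 0, 0, 0, 0, 0, 0, 0, 0, 0, 0, 0, 0, 0, 0, 0, 0, 0, 0, 0]
}}

```text
t: 3.9
tcp_pos: [0.6076, 0.1548, 0.1631]
tool_rot: [0.31, 0.637, -0.309, 0.635]
force: [-1.7, 4.5, 3.3]
finger_gap: 0.174
```

Run:
```python
from plan import *
go([.605,.1515,.159],128.2)
m=manip.sense();print(m['force'],m['ft_torque'],m['finger_gap'])
snap('side','s1');a=cv2.imread('pics/s1.png');cv2.imwrite('pics/s1c.png',cv2.resize(a[120:260,230:390],(640,560),interpolation=2))
```

```text
jaw 128.2 shift tool mm [ 4.1 -4.1  1. ] rotvec deg [ 1.7992e+02 -5.0000e-02  2.8000e-01]
jaw 308.2 shift tool mm [ 4.1 -4.1  1. ] rotvec deg [-0.08 -0.18 -0.03]
[-1.69831953  4.50131212  3.30787808] [ 0.55735355  0.43775151 -0.05908427] 0.17440914398537402
```

View pics/s1c.png

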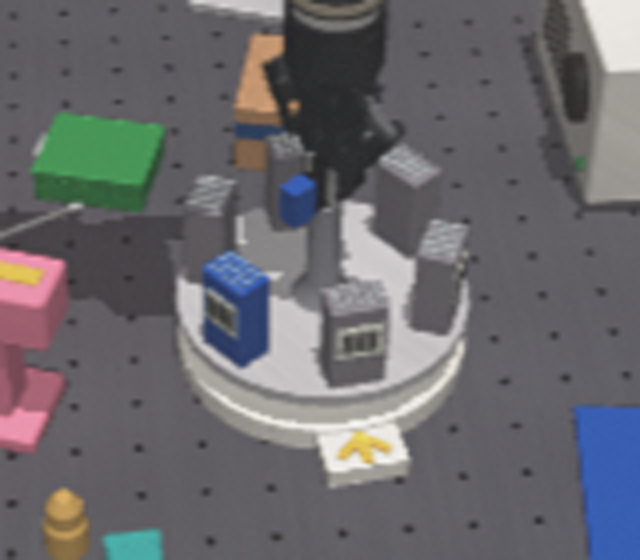

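Request:
{"fn": "move_arm", "kwargs": {
  "deltas": [0, 0, -0.1, -0.4, -3, 0, 0, 0, 0, -0.1, -0.4, -5, 0, 0, 0, 0, -0.1, -0.4, -7, 0, 0, 0, 0, -0.1, -0.4, -7, 0, 0, 0, 0, -0.1, -0.4, -7, 0, 0, 0, 0, -0.1, -0.4, -7, 0, 0, 0, 0, -0.1, -0.4, -7, 0, 0, 0, 0, -0.1, -0.4, -7, 0, 0, 0, 0, -0.1, -0.4, -6, 0, 0, 0, 0, -0.1, -0.4, -4, 0, 0]
}}

```text
t: 4.95
tcp_pos: [0.6045, 0.1561, 0.1631]
tool_rot: [-0.05, 0.705, 0.053, 0.705]
force: [-0.9, 5.5, 2.6]
finger_gap: 0.174
```

Request:
{"fn": "move_arm", "kwargs": {
  "deltas": [0, 0, 0, 0, 0, 0, 0, 0, 0, 0, 0, 0, 0, 0, 0, 0, 0, 0, 0, 0, 0, 0, 0, 0, 0, 0, 0, 0]
}}

```text
t: 5.35
tcp_pos: [0.6045, 0.156, 0.1631]
tool_rot: [-0.049, 0.705, 0.051, 0.705]
force: [-1.6, 6.5, 2.6]
finger_gap: 0.181
```

Run:
```python
from plan import *
m,p,R=cur();z=R.as_matrix()[:,2];print('jaw yaw',np.degrees(np.arctan2(z[1],z[0])),p,m['force'],m['ft_torque'],m['finger_gap'])
snap('top','t1')
s=snap('side','s2');a=cv2.imread('pics/s2.png');cv2.imwrite('pics/s2c.png',cv2.resize(a[120:260,230:390],(640,560),interpolation=2))
```

```text
jaw yaw 8.138572494366837 [0.60449201 0.15603458 0.16314919] [-1.62071469  6.46663648  2.5749953 ] [ 0.69647941  0.37966841 -0.04288122] 0.18087612926843782
```

View pics/s2c.png

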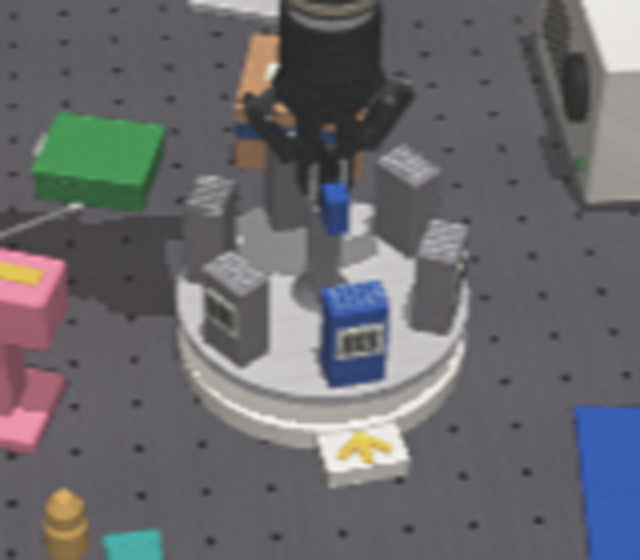

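The blue cassette is now at the arrow, so I'll open the fingers and lift off.

Request:
{"fn": "move_arm", "kwargs": {
  "deltas": [85, 0, 0, 0, 0, 0, 0, 85, 0, 0, 0, 0, 0, 0, 85, 0, 0, 0, 0, 0, 0, 85, 0, 0, 0, 0, 0, 0, 85, 0, 0, 0, 0, 0, 0, 85, 0, 0, 0, 0, 0, 0, 85, -10, 0, 0, 0, 0, 0, 85, -30, 0, 0, 0, 0, 0, 85, -30, 0, 0, 0, 0, 0, 85, -20, 0, 0, 0, 0, 0]
}}

```text
t: 6.45
tcp_pos: [0.6058, 0.154, 0.2554]
tool_rot: [-0.05, 0.704, 0.05, 0.707]
force: [0.9, 0.3, 0.3]
finger_gap: 0.997
```

Run:
```python
from plan import *
go([.514,-.326,.25],-4.5)
s=snap('wrist','w2')
P=cloud(s);x,y,z=[P[...,i] for i in range(3)]
m=(z>.18)&(z<.2)&(np.hypot(x-.605,y-.15)<.06)&(s['depth']>0)
q=P[m];print(len(q)); 
if len(q)>10: print(cv2.minAreaRect((q[:,:2]*1000).astype(np.float32)),np.median(q[:,2]))
```

```text
jaw -4.5 shift tool mm [   4.9 -462.2 -158.9] rotvec deg [ 1.264e+01  2.100e-01 -1.000e-02]
jaw 175.5 shift tool mm [   4.9 -462.2 -158.9] rotvec deg [-1.6736e+02  1.0000e-02  3.1000e-01]
2423
((606.651611328125, 151.5301513671875), (16.429296493530273, 79.90983581542969), 7.838509559631348) 0.18962227530786888
```

View pics/w2.png

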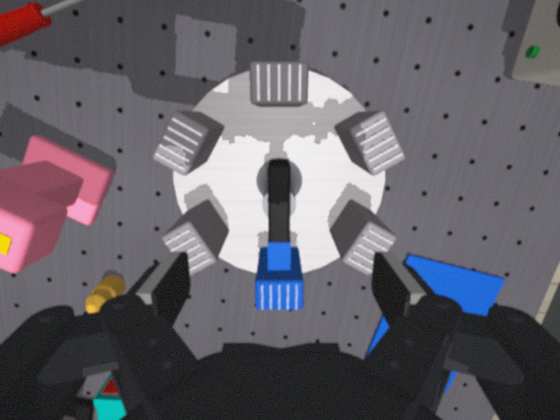

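Request:
{"fn": "move_arm", "kwargs": {
  "deltas": [85, 0, -20, -7, 0, 0, 0, 85, 0, -36, -12, 0, 0, 0, 85, 0, -36, -12, 0, 0, 0, 85, 0, -36, -12, 0, 0, 0, 85, 0, -36, -12, 0, 0, 0, 85, 0, -36, -12, 0, 0, 0, 85, 0, -36, -12, 0, 0, 0, 85, 0, -36, -12, 0, 0, 0, 85, 0, -36, -12, 0, 0, 0, 85, 0, -36, -12, 0, 0, 0]
}}

```text
t: 7.5
tcp_pos: [0.5391, -0.2043, 0.2525]
tool_rot: [-0.05, 0.705, 0.05, 0.705]
force: [0.7, 0.3, -0.0]
finger_gap: 0.991
```

Request:
{"fn": "move_arm", "kwargs": {
  "deltas": [85, 0, -20, -8, 0, 0, 0, 85, 0, -5, -4, 6, 0, 0, 85, 0, 0, 0, 6, 0, 0, 85, 0, 0, 0, 0, 0, 0, 85, 0, 0, 0, 0, 0, 0]
}}

```text
t: 8.0
tcp_pos: [0.5313, -0.2292, 0.2523]
tool_rot: [0.023, 0.707, -0.023, 0.707]
force: [-0.5, -0.4, -0.7]
finger_gap: 0.996
```

Run:
```python
from plan import *
go([.514,-.326,.10],-4.5)
s=snap('wrist','w3')
P=cloud(s);x,y,z=[P[...,i] for i in range(3)]
m=(abs(z-.112)<.007)&(abs(x-.505)<.07)&(abs(y+.318)<.1)&(s['depth']>0)&~((y>-.26)&(x<.48))
q=P[m];print(len(q)); 
if len(q)>10: print(cv2.minAreaRect((q[:,:2]*1000).astype(np.float32)),np.median(q[:,2]))
hsv=cv2.cvtColor(s['image'],cv2.COLOR_RGB2HSV);H,S,V=[hsv[...,i].astype(int) for i in range(3)]
o=(H>5)&(H<18)&(S>150)&(z<.02)&(s['depth']>0)
q=P[o];print(len(q),cv2.minAreaRect((q[:,:2]*1000).astype(np.float32)))
```

```text
jaw -4.5 shift tool mm [152.3 -97.7 -10.9] rotvec deg [ 0.77 -0.   -0.  ]
jaw 175.5 shift tool mm [152.3 -97.7 -10.9] rotvec deg [-179.23    0.     -0.  ]
3159
((515.9329223632812, -318.92156982421875), (98.78169250488281, 37.9836540222168), 85.97248840332031) 0.11171611814416231
601 ((505.7541809082031, -334.45458984375), (111.76280212402344, 133.90672302246094), 3.623946189880371)
```

View pics/w3.png

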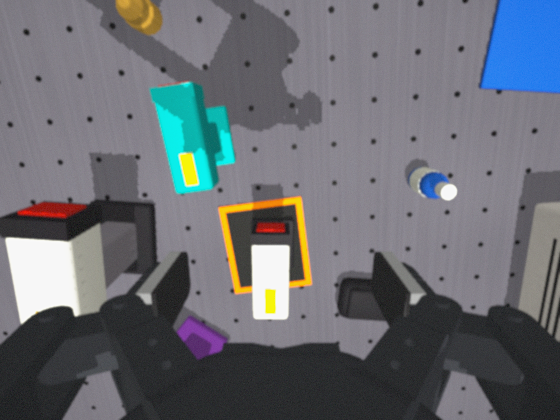

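Request:
{"fn": "move_arm", "kwargs": {
  "deltas": [85, 0, -25, -2, 0.7, 0, 0, 85, 0, -25, -3, 0, 0, 0, 85, 0, -25, -3, 0, 0, 0, 85, 0, -22, -2, 0, 0, 0, 85, 0, 0, 0, 0, 0, 0, 85, 30, 0, 0, 0, 0, 0, 85, 40, 0, 0, 0, 0, 0, 85, 30, 0, 0, 0, 0, 0, 85, 0, 0, 0, 0, 0, 0, 85, 0, 0, 0, 0, 0, 0]
}}

```text
t: 9.05
tcp_pos: [0.5143, -0.3244, 0.1525]
tool_rot: [0.028, 0.707, -0.027, 0.706]
force: [0.4, -0.8, 0.7]
finger_gap: 0.99
```

Run:
```python
from plan import *
go([.5148,-.325,.075],-4.4)
```

```text
jaw -4.4 shift tool mm [77.5 -0.6  0.5] rotvec deg [-0.08 -0.02 -0.04]
jaw 175.6 shift tool mm [77.5 -0.6  0.5] rotvec deg [ 1.7992e+02 -6.0000e-02  4.0000e-02]
```

Request:
{"fn": "move_arm", "kwargs": {
  "deltas": [85, 25, -0.5, 0.5, 0, 0, 0, 85, 25, 0, 0, 0, 0, 0, 85, 20, 0, 0, 0, 0, 0, 85, 7, 0, 0, 0, 0, 0, 85, 0, 0, 0, 0, 0, 0, 50, 0, 0, 0, 0, 0, 0, 45, 0, 0, 0, 0, 0, 0, 42, 0, 0, 0, 0, 0, 0, 42, 0, 0, 0, 0, 0, 0, 42, 0, 0, 0, 0, 0, 0]
}}

```text
t: 10.05
tcp_pos: [0.5145, -0.326, 0.0757]
tool_rot: [0.028, 0.706, -0.028, 0.707]
force: [0.5, -0.4, -0.4]
finger_gap: 0.494
```

Request:
{"fn": "move_arm", "kwargs": {
  "deltas": [20, 0, 0, 0, 0, 0, 0, 20, 0, 0, 0, 0, 0, 0, 20, 0, 0, 0, 0, 0, 0, 20, 0, 0, 0, 0, 0, 0, 20, 0, 0, 0, 0, 0, 0, 20, 0, 0, 0, 0, 0, 0]
}}

```text
t: 10.65
tcp_pos: [0.5144, -0.326, 0.0757]
tool_rot: [0.028, 0.706, -0.028, 0.707]
force: [-0.6, 0.1, 4.3]
finger_gap: 0.44
```

Run:
```python
from plan import *
go([.5148,-.325,.075],-4.4)
m=manip.sense();print(m['force'],m['finger_gap'])
s=snap('side','s4');a=cv2.imread('pics/s4.png');cv2.imwrite('pics/s4c.png',cv2.resize(a[230:400,190:360],(600,600),interpolation=2))
```

```text
jaw -4.4 shift tool mm [0.7 1.  0.3] rotvec deg [-0.16  0.01  0.02]
jaw 175.6 shift tool mm [0.7 1.  0.3] rotvec deg [ 1.7984e+02  3.0000e-02 -2.0000e-02]
[-0.63890799  0.07544146  4.31128315] 0.44044239619490194
```

View pics/s4c.png

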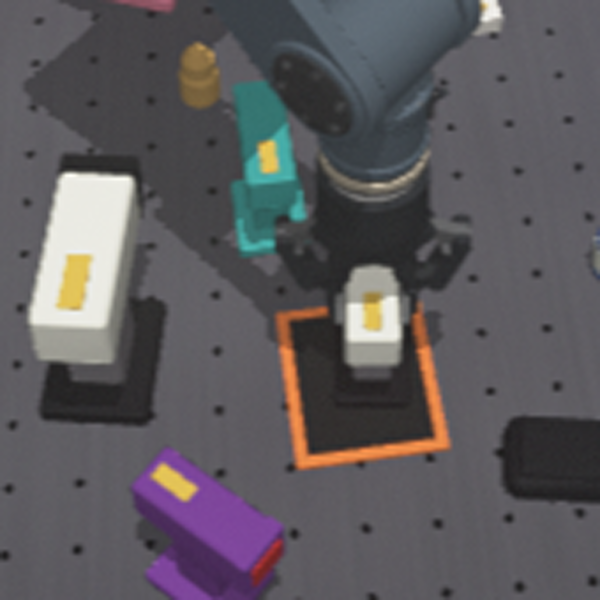

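Request:
{"fn": "move_arm", "kwargs": {
  "deltas": [20, -5, 0, 0, 0, 0, 0, 20, -10, 0, 0, 0, 0, 0, 20, -15, 0, 0, 0, 0, 0, 20, -15, 0, 0, 0, 0, 0, 20, -5, 0, 0, 0, 0, 0, 20, 0, 0, 0, 0, 0, 0, 20, 0, 0, 0, 0, 0, 0]
}}

```text
t: 11.4
tcp_pos: [0.5142, -0.3256, 0.1253]
tool_rot: [0.028, 0.707, -0.028, 0.706]
force: [0.3, -0.0, -2.1]
finger_gap: 0.438
```

Run:
```python
from plan import *
go([.6367,-.0723,.126],7.8)
m=manip.sense();print(m['force'],m['finger_gap'])
s=snap('side','s5');a=cv2.imread('pics/s5.png');cv2.imwrite('pics/s5c.png',cv2.resize(a[230:400,190:360],(600,600),interpolation=2))
```

```text
jaw 7.8 shift tool mm [ -0.7 262.2 102. ] rotvec deg [-1.236e+01 -1.000e-02 -1.000e-02]
jaw 187.8 shift tool mm [ -0.7 262.2 102. ] rotvec deg [ 1.6764e+02 -2.0000e-02  2.0000e-02]
[ 0.25426513 -0.04744868 -2.05934733] 0.43839744339146886
```

View pics/s5c.png

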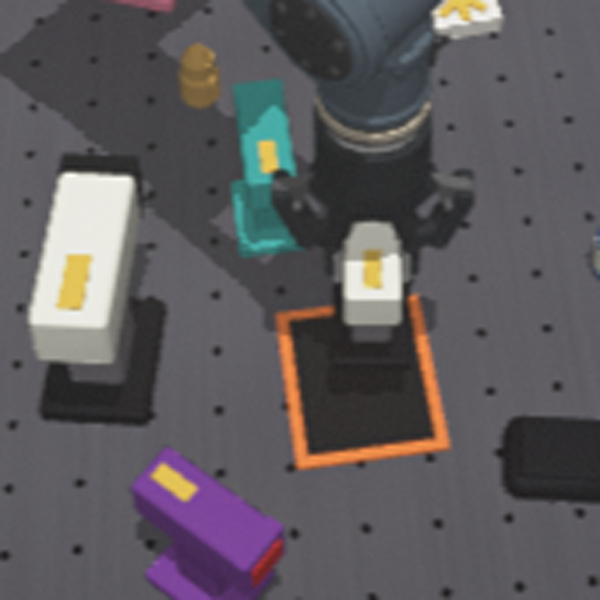

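Request:
{"fn": "move_arm", "kwargs": {
  "deltas": [20, 0, 15, 6, 0, 0, 0, 20, 0, 25, 10, 0, 0, 0, 20, 0, 30, 12, 0, 0, 0, 20, 0, 30, 12, 0, 0, 0, 20, 0, 30, 12, 0, 0, 0, 20, 0, 30, 12, 0, 0, 0, 20, 0, 25, 10, 0, 0, 0, 20, 0, 20, 8, 0, 0, 0, 20, 0, 10, 5, -3, 0, 0, 20, 0, 0, 0, -5, 0, 0]
}}

```text
t: 12.45
tcp_pos: [0.6186, -0.115, 0.1245]
tool_rot: [-0.023, 0.707, 0.024, 0.706]
force: [-0.3, 0.5, -2.0]
finger_gap: 0.444
```

Request:
{"fn": "move_arm", "kwargs": {
  "deltas": [20, 0, 0, 0, -4.4, 0, 0, 20, 0, 0, 0, 0, 0, 0, 20, 0, 0, 0, 0, 0, 0, 20, 0, 0, 0, 0, 0, 0]
}}

```text
t: 12.85
tcp_pos: [0.6181, -0.118, 0.125]
tool_rot: [-0.048, 0.706, 0.048, 0.705]
force: [0.1, 1.1, -2.0]
finger_gap: 0.44
```

Run:
```python
from plan import *
go([.6367,-.0723,.094],7.8)
s=snap('side','s6');a=cv2.imread('pics/s6.png');cv2.imwrite('pics/s6c.png',cv2.resize(a[150:320,220:390],(600,600),interpolation=2))
s=snap('top','t6');a=cv2.imread('pics/t6.png');cv2.imwrite('pics/t6c.png',cv2.resize(a[120:260,200:400],(800,560),interpolation=2))
```

```text
jaw 7.8 shift tool mm [31.  42.8 24.7] rotvec deg [-0.02 -0.03 -0.03]
jaw 187.8 shift tool mm [31.  42.8 24.7] rotvec deg [ 1.7998e+02 -4.0000e-02  5.0000e-02]
```

View pics/s6c.png

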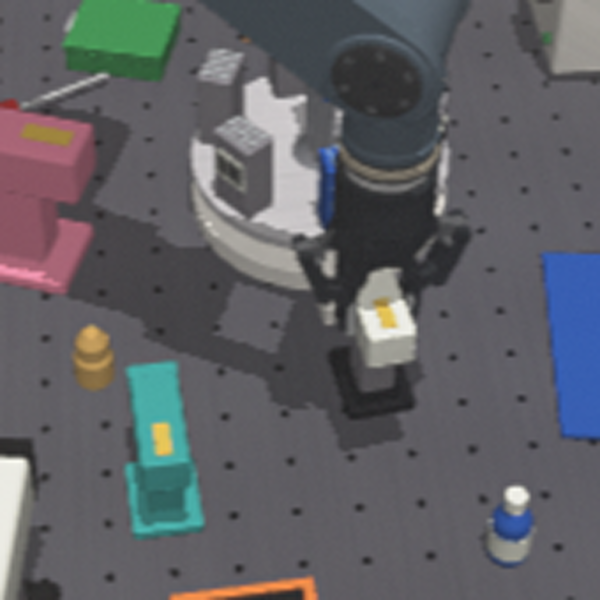

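View pics/t6c.png

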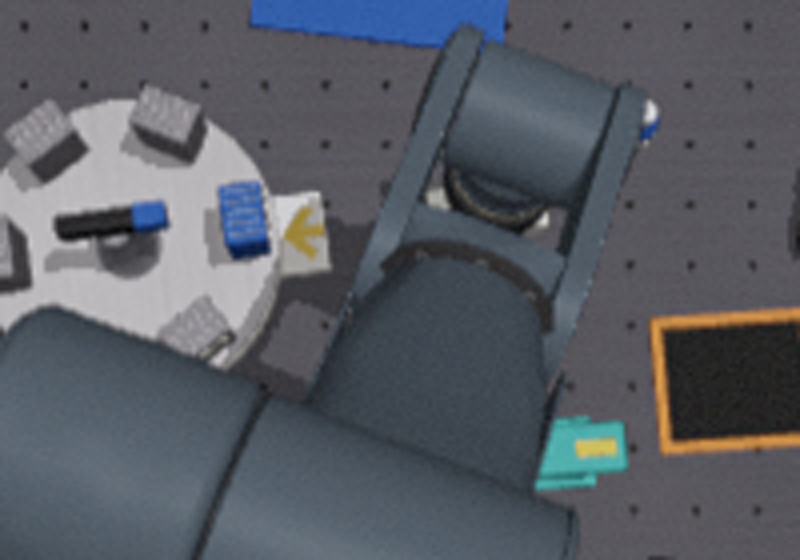

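Request:
{"fn": "move_arm", "kwargs": {
  "deltas": [20, 0, 8, 8, 0, 0, 0, 20, 6, 10, 9, 0, 0, 0, 20, 8, 10, 8, 0, 0, 0, 20, 8, 8, 0, 0, 0, 0, 20, 6, 5, 0, 0, 0, 0, 20, 3, 2, 0, 0, 0, 0, 20, 0, 0, 0, 0, 0, 0, 20, 0, 0, 0, 0, 0, 0, 20, 0, 0, 0, 0, 0, 0]
}}

```text
t: 13.85
tcp_pos: [0.6375, -0.073, 0.0947]
tool_rot: [-0.048, 0.705, 0.048, 0.706]
force: [0.4, -0.5, -2.3]
finger_gap: 0.439
```

Run:
```python
from plan import *
go([.6367,-.0723,.094],7.8)
s=snap('wrist','w7')
s=snap('side','s7');a=cv2.imread('pics/s7.png');cv2.imwrite('pics/s7c.png',cv2.resize(a[150:320,220:390],(600,600),interpolation=2))
for f in('w7','s7'):
    s=load(f);P=cloud(s);x,y,z=[P[...,i] for i in range(3)]
    I=s['image'].astype(int);hsv=cv2.cvtColor(s['image'],cv2.COLOR_RGB2HSV);H,S,V=[hsv[...,i].astype(int) for i in range(3)]
    near=(s['depth']>0)&(abs(x-.635)<.05)&(y>-.15)&(y<.02)
    m=near&(abs(z-.13)<.012)&(V>140)&(S<60); q=P[m]
    if len(q)>10: print(f,'white head top',len(q),cv2.minAreaRect((q[:,:2]*1000).astype(np.float32)),np.median(q[:,2]))
    m=near&((H<8)|(H>172))&(S>120)&(z>.08); q=P[m]
    if len(q)>3: print('red',len(q),q.min(0).round(4),q.max(0).round(4))
    # tilt: plane fit to the head top
    m=near&(abs(z-.13)<.006)&(V>140)&(S<60); q=P[m]
    if len(q)>30:
        c=np.linalg.lstsq(np.c_[q[:,:2]-q[:,:2].mean(0),np.ones(len(q))],q[:,2],rcond=None)[0];print('plane',c)
```

```text
jaw 7.8 shift tool mm [ 0.7  0.8 -0.7] rotvec deg [0.01 0.05 0.03]
jaw 187.8 shift tool mm [ 0.7  0.8 -0.7] rotvec deg [-1.7999e+02 -5.0000e-02  8.0000e-02]
w7 white head top 13370 ((637.0572509765625, -63.21554946899414), (47.250972747802734, 66.25138092041016), 8.223920822143555) 0.1306285053942729
red 908 [ 0.6093 -0.0666  0.0962] [ 0.6474 -0.0151  0.1823]
plane [-0.00063109  0.00085085  0.13056535]
s7 white head top 210 ((636.5773315429688, -85.52249145507812), (38.49259567260742, 70.92442321777344), 8.682265281677246) 0.13059707861901926
plane [-0.02755931  0.02707947  0.13087182]
```

View pics/s7c.png

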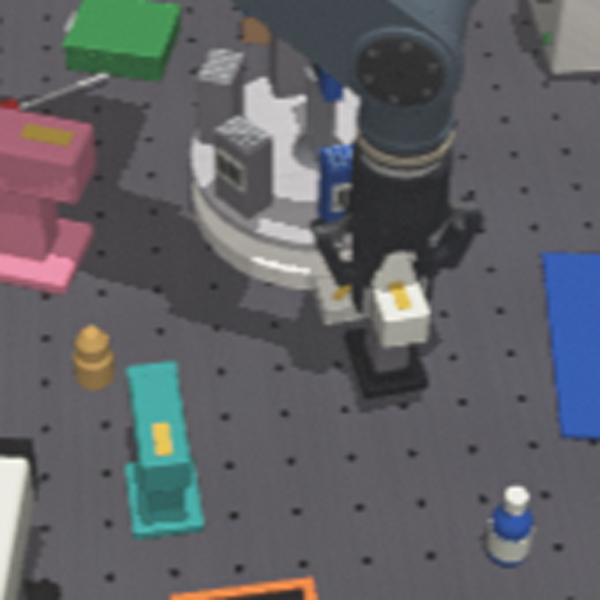

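View pics/w7.png

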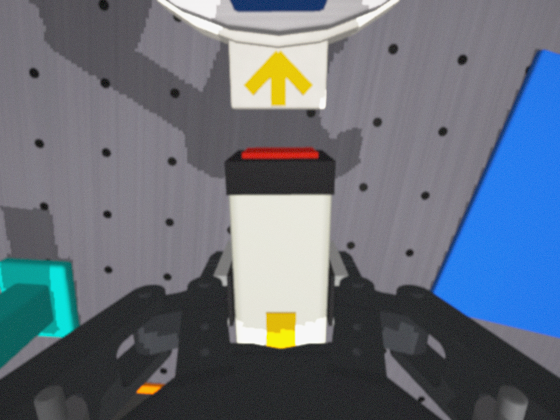

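Square-on: the window at (280,154) is in line with the arrow (280,78). Next I hold still.

Request:
{"fn": "move_arm", "kwargs": {
  "deltas": [20, 0, 0, 0, 0, 0, 0, 20, 0, 0, 0, 0, 0, 0, 20, 0, 0, 0, 0, 0, 0, 20, 0, 0, 0, 0, 0, 0, 20, 0, 0, 0, 0, 0, 0, 20, 0, 0, 0, 0, 0, 0, 20, 0, 0, 0, 0, 0, 0, 20, 0, 0, 0, 0, 0, 0, 20, 0, 0, 0, 0, 0, 0, 20, 0, 0, 0, 0, 0, 0]
}}

```text
t: 14.95
tcp_pos: [0.6372, -0.0724, 0.0943]
tool_rot: [-0.048, 0.705, 0.048, 0.705]
force: [-0.6, 0.3, -1.4]
finger_gap: 0.44
```

Request:
{"fn": "move_arm", "kwargs": {
  "deltas": [20, 0, 0, 0, 0, 0, 0, 20, 0, 0, 0, 0, 0, 0, 20, 0, 0, 0, 0, 0, 0, 20, 0, 0, 0, 0, 0, 0, 20, 0, 0, 0, 0, 0, 0, 20, 0, 0, 0, 0, 0, 0, 20, 0, 0, 0, 0, 0, 0, 20, 0, 0, 0, 0, 0, 0, 20, 0, 0, 0, 0, 0, 0, 20, 0, 0, 0, 0, 0, 0]
}}

```text
t: 15.95
tcp_pos: [0.6371, -0.0724, 0.0943]
tool_rot: [-0.048, 0.705, 0.048, 0.705]
force: [-0.2, 0.1, -2.7]
finger_gap: 0.441
```

Request:
{"fn": "move_arm", "kwargs": {
  "deltas": [20, 0, 0, 0, 0, 0, 0, 20, 0, 0, 0, 0, 0, 0, 20, 0, 0, 0, 0, 0, 0, 20, 0, 0, 0, 0, 0, 0, 20, 0, 0, 0, 0, 0, 0]
}}

```text
t: 16.45
tcp_pos: [0.6371, -0.0724, 0.0943]
tool_rot: [-0.048, 0.705, 0.048, 0.705]
force: [-0.9, 0.6, -2.3]
finger_gap: 0.44
```

Run:
```python
from plan import *
go([.5045,-.334,.13],3.6)
m=manip.sense();print(np.abs(m['qd']).max(),m['q'].round(2))
# check blue cassette in earlier top view t6 (unobstructed)
s=load('t6');P=cloud(s);x,y,z=[P[...,i] for i in range(3)]
hsv=cv2.cvtColor(s['image'],cv2.COLOR_RGB2HSV);H,S,V=[hsv[...,i].astype(int) for i in range(3)]
b=(H>100)&(H<125)&(S>110)&(V>60)&(abs(z-.142)<.006)&(np.hypot(x-.621,y-.06)<.05)
q=P[b];r=cv2.minAreaRect((q[:,:2]*1000).astype(np.float32));print(r)
d=np.array(r[0])-[606,151.6];print(np.hypot(*d),np.degrees(np.arctan2(d[1],d[0])))
```

```text
jaw 3.6 shift tool mm [ -35.7 -241.  -167.1] rotvec deg [4.24 0.   0.  ]
jaw 183.6 shift tool mm [ -35.7 -241.  -167.1] rotvec deg [-175.76   -0.      0.  ]
0.0014287158884586822 [-0.29  0.72  1.5   0.    0.93 -0.42]
((618.3488159179688, 58.64020919799805), (42.96345901489258, 30.136486053466797), 8.485098838806152)
93.776414734878 -82.43310801835597
```

Request:
{"fn": "move_arm", "kwargs": {
  "deltas": [20, -5, -10, -4, 0, 0, 0, 20, -10, -20, -12, 0, 0, 0, 20, -15, -27, -20, 0, 0, 0, 20, -6, -30, -22, 0, 0, 0, 20, 0, -30, -22, 0, 0, 0, 20, 0, -30, -22, 0, 0, 0, 20, 0, -30, -22, 0, 0, 0, 20, 0, -25, -18, 0, 0, 0, 20, 0, -20, -14, 0, 0, 0, 20, 0, -12, -8, 2, 0, 0]
}}

```text
t: 17.45
tcp_pos: [0.5054, -0.3293, 0.1308]
tool_rot: [-0.035, 0.706, 0.034, 0.706]
force: [1.1, 0.9, -1.6]
finger_gap: 0.44
```

Request:
{"fn": "move_arm", "kwargs": {
  "deltas": [20, 0, -7, -3, 2.2, 0, 0, 20, 0, 0, 0, 0, 0, 0, 20, 0, 0, 0, 0, 0, 0, 20, 0, 0, 0, 0, 0, 0]
}}

```text
t: 17.85
tcp_pos: [0.5047, -0.3326, 0.1302]
tool_rot: [-0.023, 0.707, 0.023, 0.707]
force: [-0.2, 0.5, -2.9]
finger_gap: 0.436
```

Run:
```python
from plan import *
go([.5045,-.334,.0765],3.6)
s=snap('side','s8');a=cv2.imread('pics/s8.png');cv2.imwrite('pics/s8c.png',cv2.resize(a[230:400,190:360],(600,600),interpolation=2))
s=snap('wrist','w8')
P=cloud(s);x,y,z=[P[...,i] for i in range(3)]
hsv=cv2.cvtColor(s['image'],cv2.COLOR_RGB2HSV);H,S,V=[hsv[...,i].astype(int) for i in range(3)]
o=(H>5)&(H<18)&(S>150)&(z<.02)&(s['depth']>0)
q=P[o];print(len(q),cv2.minAreaRect((q[:,:2]*1000).astype(np.float32)))
```

```text
jaw 3.6 shift tool mm [53.7 -1.4 -0.3] rotvec deg [ 0.13 -0.01 -0.04]
jaw 183.6 shift tool mm [53.7 -1.4 -0.3] rotvec deg [-1.7987e+02  6.0000e-02 -2.0000e-02]
2043 ((432.845458984375, -322.54248046875), (128.87484741210938, 269.39776611328125), 86.93807983398438)
```

View pics/s8c.png

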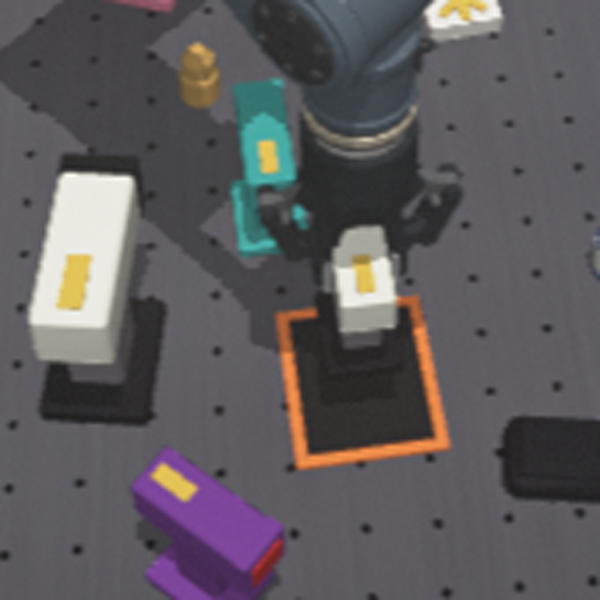

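View pics/w8.png

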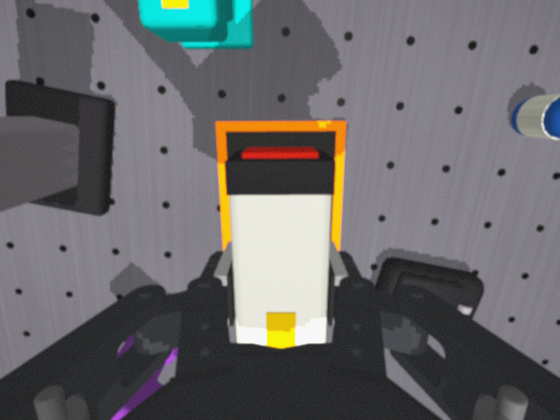

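Request:
{"fn": "move_arm", "kwargs": {
  "deltas": [20, 10, 0, 0, 0, 0, 0, 20, 15, 0, 0, 0, 0, 0, 20, 12, -1, 0, 0, 0, 0, 20, 7, 0, 0, 0, 0, 0, 20, 3, 0, 0, 0, 0, 0, 20, 2, 0, 0, 0, 0, 0, 20, 0, 0, 0, 0, 0, 0, 20, 0, 0, 0, 0, 0, 0]
}}

```text
t: 18.75
tcp_pos: [0.5046, -0.3352, 0.0817]
tool_rot: [-0.023, 0.707, 0.022, 0.707]
force: [-0.0, -0.4, -1.4]
finger_gap: 0.44
```

Request:
{"fn": "move_arm", "kwargs": {
  "deltas": [20, 2, 0, 0, 0, 0, 0, 20, 1, 0, 0, 0, 0, 0, 20, 1, 0, 0, 0, 0, 0, 20, 1, 0, 0, 0, 0, 0, 20, 0, 0, 0, 0, 0, 0, 20, 0, 0, 0, 0, 0, 0]
}}

```text
t: 19.35
tcp_pos: [0.5044, -0.3349, 0.0763]
tool_rot: [-0.022, 0.707, 0.022, 0.707]
force: [0.4, -0.2, -1.8]
finger_gap: 0.438
```

Request:
{"fn": "move_arm", "kwargs": {
  "deltas": [20, 0.7, 0, 0, 0, 0, 0, 20, 0.5, 0, 0, 0, 0, 0, 20, 0, 0, 0, 0, 0, 0, 20, 0, 0, 0, 0, 0, 0]
}}

```text
t: 19.75
tcp_pos: [0.5045, -0.335, 0.0757]
tool_rot: [-0.023, 0.707, 0.022, 0.707]
force: [-1.2, 0.9, 3.3]
finger_gap: 0.438
```

Contact: the vertical force went from −1.8 to +3.3 N. I'll release gently and rise.

Request:
{"fn": "move_arm", "kwargs": {
  "deltas": [20, 0, 0, 0, 0, 0, 0, 45, 0, 0, 0, 0, 0, 0, 55, 0, 0, 0, 0, 0, 0, 70, 0, 0, 0, 0, 0, 0, 85, 0, 0, 0, 0, 0, 0, 85, 0, 0, 0, 0, 0, 0, 85, 0, 0, 0, 0, 0, 0, 85, -10, 0, 0, 0, 0, 0, 85, -25, 0, 0, 0, 0, 0, 85, -30, 0, 0, 0, 0, 0]
}}

```text
t: 20.75
tcp_pos: [0.5038, -0.3343, 0.1403]
tool_rot: [-0.022, 0.707, 0.023, 0.706]
force: [0.7, -1.3, 0.2]
finger_gap: 0.998
```

Request:
{"fn": "move_arm", "kwargs": {
  "deltas": [85, -40, 0, 0, 0, 0, 0, 85, -40, 0, 0, 0, 0, 0, 85, -20, 0, 0, 0, 0, 0, 85, 0, 0, 0, 0, 0, 0, 85, 0, 0, 0, 0, 0, 0]
}}

```text
t: 21.25
tcp_pos: [0.5042, -0.3346, 0.2406]
tool_rot: [-0.023, 0.707, 0.022, 0.707]
force: [0.6, -0.2, -0.4]
finger_gap: 0.994
```

Run:
```python
from meas import *
s=snap('side','s9');a=cv2.imread('pics/s9.png')
snap('top','t9')
m=manip.sense();print(m['t'],m['tcp_pos'],m['force'])
for f in ('t9','s9'):
    s=load(f);P=cloud(s);x,y,z=[P[...,i] for i in range(3)]
    hm=(abs(z-.112)<.007)&(abs(x-.505)<.05)&(abs(y+.33)<.08)&(s['depth']>0)
    q=P[hm];
    if len(q)>20:
        r=cv2.minAreaRect((q[:,:2]*1000).astype(np.float32)); print(f,len(q),r, np.median(q[:,2]))
run('s9')
```

```text
21.35 [ 0.50350988 -0.33406607  0.23874086] [-0.99216005 -0.44108911  0.18428291]
t9 237 ((504.4180908203125, -315.561767578125), (38.151973724365234, 71.28068542480469), 4.247852325439453) 0.11234900265137115
s9 548 ((502.4893493652344, -329.8178405761719), (38.336238861083984, 102.86934661865234), 3.9869701862335205) 0.11255147207590231
s9 disc enclosing ((635.9276733398438, 116.33397674560547), 94.14031219482422) ((651.5313110351562, 116.37244415283203), (113.6453628540039, 195.9983673095703), 148.87106323242188)
bluecass top 118 c [614.9  56.3] sz [41.9 37.3] ang 6.5 med z 0.1422 mean [0.6151 0.0534]
bar few 0
barblue few 0
allcass 379 c [627.5 156.2] sz [177.5 202.9] ang 31.5 med z 0.1421 mean [0.658  0.1227]
tongue 305 c [625.3  29.7] sz [74.9 71.3] ang 4.7 med z 0.022 mean [0.6213 0.0298]
arrow 48 c [620.6  16.9] sz [31.1 34.4] ang 84.9 med z 0.0232 mean [0.6201 0.0173]
readerhead 575 c [ 488.9 -294.8] sz [ 60.8 179.3] ang 20.9 med z 0.1124 mean [ 0.4995 -0.3287]
pad 452 c [ 501.8 -333.8] sz [110.3 132.9] ang 4.1 med z 0.0047 mean [ 0.5017 -0.3489]
```

View pics/s9.png

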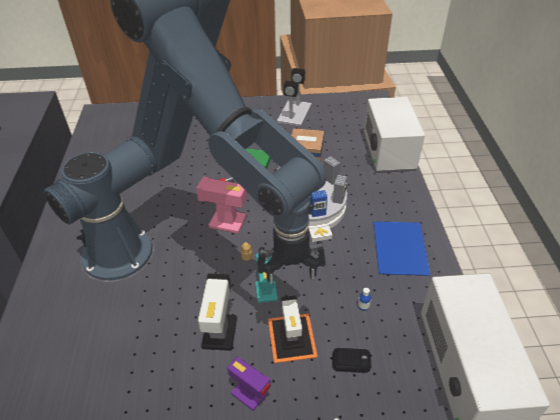

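View pics/t9.png

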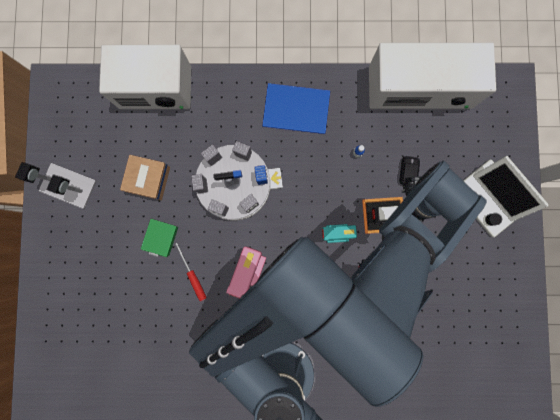

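The side view shows the reader upright and centred on the pad at (292,325), and the blue cassette at the arrow (318,205). The top view shows the blue cassette at (261,175), next to the arrow, and the other objects where they were.

Run:
```python
from h import *
print(job.sign_off())
```

```text
the job is handed in; nothing more can be done
None
```

I've handed the job in at about 21 s of the 72 s allowed; no verdict was reported.

- **Carousel:** I turned the wheel 60° anticlockwise by the grip bar and let go. After release the blue cassette lay at −82.4° on the 94 mm radius, against about −82.3° for the arrow. In the last top picture it is still there.
- **Reading:** I picked the smaller white reader on the orange pad and held it still for 2.5 s. By my measurements the window was about 58 mm from the label, square to within about 1° and about 3 mm high of its middle. It never came near the carousel.
- **Setting down:** I lowered the reader until the vertical force showed contact (−1.8 to +3.3 N), then opened the fingers and rose clear. In the final side picture its origin is within about 2 mm of the pad's centre. The top of its head is at 112.5 mm, against 112 mm when standing flat.
- **Disagreements:** The side and top cameras differ by 2 to 4 mm in x. In the last top picture the arm partly hides the reader, so its final position rests on the side view. The bystanders look unmoved in the pictures, but I did not measure them.

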